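# Load the crossbar and hold the index plunger out

### The arm

A 6-joint arm with a two-finger parallel gripper is mounted at the origin on the work surface. World frame = base frame: x ahead of the robot, y to its left, z up, the work surface at z = 0. Lengths are in m, angles in rad, forces in N, time in s.
With the tool pointing down it reaches from about 0.35 to 0.8 m from the base axis. Payload 7.3 kg.
Tool frame: the origin (TCP) lies on the centre line of the jaws, within the pads' length; the fingertips stand 19 mm ahead of it and the grasp point (between the pads) is the TCP; x points along the fingers, y is the direction in which the jaws open and shut, and the axes are right-handed (so a half turn about x gives the same grasp; the last joint's range is limited). The gripper opens to 85 mm and grips with 20 to 120 N. Pads are 22 mm wide; open, the fingers measure 114 mm over their backs; the gripper's body (76 mm by 85 mm) begins 54 mm behind the grasp point. The pads swing forward as they close: fully open they stand 13 mm farther back than shut.
Start: joints at [1.112, 0.342, 1.524, -0, 1.275, -0.146], TCP at [0.162, 0.5, 0.25] pointing down, gripper open.
Joint ranges: [-2.53, 2.53], [-0.77, 2.02], [0.04, 2.7], [-1, 4.14], [0.28, 2.66], [-3.11, 3.11]. Speed limits (rad/s): [2.57, 2.57, 3.14, 3.14, 3.14, 3.14].

### API

Orientations are given as a 3x3 rotation matrix whose columns are the frame's x, y, z axes.
In Python, from cell import manip gives the robot as it stands.
- The arm moves only by the tool move_arm, never from a script. Its argument "steps" is a list of rows, each an object of numbers: "x", "y", "z": the shift along the tool's x, y, z in cm; "turn": the turn about the tool's x in degrees. In form: [{"x": .., "y": .., "z": .., "turn": ..}, ...]. A call has 1 to 12 rows; each row shifts and turns the pose as measured when the row begins, along the tool's axes as they then stand; what a row does not reach is not made up. A row lasts 1/10 s, in which the tool goes at most 50 mm and 8.59 degrees, less where a joint would pass 70% of its speed; a pose out of reach is approached as far as the arm can. A call is refused whole if a number of a shift passes 5 or a number of a turn 8.59, either way. A call with a gripper value outside its range is refused whole. "hand" is the opening in per cent of the stroke, from 0 (shut) to 100 (fully open), set as the call begins (left out, the last holds). The fingers move at their own pace and stop on an object; "force" is the grip in N (left out, the last holds). Time passes only in rows, so rows that do not move let the fingers close. It gives the time, the measured TCP pose, the force and the opening at its end, in the units of the state.
- manip.get_obs(): the state, without advancing time (a new reading comes with each control period).
- manip.capture(name): name is "side" or "top" or "wrist"; returns the picture (480x640x3 uint8, red, green, blue); there is no depth.
- manip.get_calibration(name): a dict with "K" (3x3 intrinsics, pixels), "extrinsics" (4x4, takes a point from camera to world coordinates). Camera axes: x right, y down, z forward; pixel columns grow to the right and rows downward; lengths in m; the calibration is good to about 2 mm. A picture is of the moment at which its call begins: read the wrist's pose just before it. get_calibration takes no time and is no camera call; for the wrist camera it gives the pose at the moment of the call.
- manip.close_job(): hands the job in, once; it reports no verdict.
The state is a dict: "time_s": time; "qpos": joint angles; "qd": joint speeds; "tau": joint torques, N m; "tcp_pos": TCP position; "ee_rot": TCP orientation; "ft_force": force on the tool from outside, world axes, zero at the start; "wrist_torque": the same for the moment, N m; "grip_width": finger opening in m.
Only numpy, scipy, OpenCV 4.12 (cv2) and the standard library are available. Lean on these libraries where they do the work, as an engineer would, in place of code of your own. Each camera call takes 0.05 s, during which the arm holds its last target.

### The job

Lay the pale crossbar on its wide face in the blue sloped cradle of the indexing jig, roughly centred across both rests and flat down between their stops, and let go of it. Then pull the jig's red sprung plunger knob straight up as far as it goes and keep holding it there, so the pin stays clear of its index hole and the carver can turn the round table: the program finishes while the gripper is still holding the knob up. Leave the walnut bar, mallet, glue bottle, jar and gouge where they are.

Things in the scene. Friction and masses are not known exactly. Their poses are not given: they have to be found in the camera images.
- bar: Pale cream wood crossbar, loose, 75 g: 36 (x) by 116 (y) by 24 mm (z), straight sides, five dark painted dots on each wide face. Origin: centre of its underside. Starts on its wide face on the table left of the jig, nearer to or farther from the robot than the walnut bar. Either wide face may end downward, either end either way.
- cradle (a point): Blue cradle: two sloped rests 18 mm wide, 42 mm either side of the middle (66 mm free gap between, open down to the round table), each with 12 mm high stops at both ends, 46 mm apart. Origin on the slope mid-way, 85 mm above the work surface: the seated bar's underside centre. x: up the slope (20 deg), y: level, rest to rest (along the bar), z: square out of the slope.
- jig: Fixed jig (place, yaw vary), plywood base 230 (x) by 300 (y) by 18 mm, origin under its centre, z vertical. Grey round table, radius 115, centre y +30, top at 40 mm, ringed by black index holes. At y -70 the upright plunger in a brass housing, radius 14, top at 104 mm, on a dark bracket 40 mm wide, y -135 to -52, top at 88 mm. Cradle rises to +x.
- knob (a point): Red plunger knob, upright cylinder 30 mm in diameter and 24 mm high; below it a black collar 18 mm thick, 6 mm high, then the bare 10 mm steel pin; 21 mm from the red part down to the housing. Origin: centre of the red part's underside, 125 mm above the work surface when down; z up. 100 mm from the cradle's middle.
- plunger (a joint): Height of the plunger in m: 0 = down in its index hole, 0.020 = fully up at the hard stop. A spring pushes it down with 5 N at 0, rising to 11 N at 0.020; it snaps back when let go, there is no catch. The pin's tip leaves the hole at 0.014; more than 0.016 counts as fully pulled.
- walnut_bar: Dark brown bar of the same size as the pale one, with brass dots; leave alone. Origin at the centre of its underside.
- mallet: Wooden mallet lying at the right of the jig, head 60 x 110 x 72 mm, 26 mm round handle towards the robot; leave alone. Origin under the head end, 20 mm short of the head's middle.
- glue: White glue bottle with orange cap, 60 mm in diameter, 160 mm high; leave alone. Origin at the centre of its underside.
- jar: Open blue ceramic jar, 80 mm in diameter, 85 mm high; leave alone. Origin at the centre of its underside.
- gouge: Wood-handled gouge about 200 mm long, lying beyond the bars; leave alone. Origin under its length.
Not all that is in view belongs to the job. What is meant by the bar is not orange or purple, and is the larger of those in its own colour.

How it is judged:
On the way, in this order (a step that is already met when the one before it is completed fails the run):
1. the pale bar lies flat in the cradle between the stops, released, with the plunger still down (x of bar in the frame of cradle between -0.008 and 0.008 m and y of bar in the frame of cradle between -0.016 and 0.016 m and (z of bar in the frame of cradle between -0.004 and 0.004 m or z of bar in the frame of cradle between 0.02 and 0.028 m) and angle between the z axis of bar and the z axis of cradle, either way round below 0.1 rad and angle between the y axis of bar and the y axis of cradle, either way round below 0.2 rad and linear speed of bar below 0.03 m/s and contact force between bar and the fingers below 0.1 N and value of joint plunger below 0.003 m), for 0.2 s.
2. the plunger is pulled fully up by the gripper while the bar lies in the cradle (x of bar in the frame of cradle between -0.008 and 0.008 m and y of bar in the frame of cradle between -0.016 and 0.016 m and (z of bar in the frame of cradle between -0.004 and 0.004 m or z of bar in the frame of cradle between 0.02 and 0.028 m) and angle between the z axis of bar and the z axis of cradle, either way round below 0.1 rad and angle between the y axis of bar and the y axis of cradle, either way round below 0.2 rad and linear speed of bar below 0.03 m/s and contact force between bar and the fingers below 0.1 N and value of joint plunger above 0.016 m and contact force between the fingers and plunger above 2 N and contact force between plunger and bar below 0.1 N and distance between the grasp point and knob below 0.06 m), for 0.3 s.
At the end, for the whole second after the job is handed in: The gripper holds the knob, plunger over 16 mm up (of 20) and still, while the released pale bar rests on a wide face on both rests: within 8 mm of the middle up the slope, 16 mm along the bar, 4 mm in height, flat within 0.1 rad, in line within 0.2 rad (all of step 2 and velocity of joint plunger between -0.01 and 0.01 m/s); the arm keeps its last pose, push and grip.
It fails at once if the walnut bar is moved more than 30 mm (distance of walnut_bar from where it was at the start of the episode above 0.03 m).
It fails at once if the mallet is moved more than 30 mm (distance of mallet from where it was at the start of the episode above 0.03 m).
It fails at once if the glue is moved more than 30 mm (distance of glue from where it was at the start of the episode above 0.03 m).
It fails at once if the jar is moved more than 30 mm (distance of jar from where it was at the start of the episode above 0.03 m).
It fails at once if the gouge is moved more than 30 mm (distance of gouge from where it was at the start of the episode above 0.03 m).
It also fails if it takes over 45 s, if anything falls off the work surface, if the arm or the gripper's body presses on something with over 40 N, if the wrist force passes 120 N, or if a joint passes its speed limit or range.

## Working session

There is one attempt and no reset: what is moved stays moved. The work goes in short steps, Python scripts to look and compute and a tool call to move; the robot and the scene stay as the last step left them, time stands still between calls to the robot, and variables do not carry over. Pictures are saved under pics/ and viewed, and the job is handed in when it is done.

Besides the shell and the picture viewer there is one more tool, called after "Request:" as name([rows], argument=value, ...), one row to a line, values as JSON. move_arm: Moves the arm, as the interface text tells. Its arguments: {"type":"object","properties":{"steps":{"type":"array","items":{"type":"object","properties":{"x":{"type":"number"},"y":{"type":"number"},"z":{"type":"number"},"turn":{"type":"number"}}}},"hand":{"type":"number"},"force":{"type":"number"}},"required":["steps"]}

```bash
mkdir -p pics; ls
cat > h.py <<'E'
import numpy as np,cv2
from cell import manip
def cap(n,f):
    im=manip.capture(n); cv2.imwrite('pics/'+f,im[:,:,::-1]); return im
def proj(n,P,c=None):
    c=c or manip.get_calibration(n); T=np.linalg.inv(c['extrinsics']); p=np.atleast_2d(P)@T[:3,:3].T+T[:3,3]; q=p@np.array(c['K']).T; return q[:,:2]/q[:,2:]
def ray(n,uv,z,c=None):
    c=c or manip.get_calibration(n); E=np.array(c['extrinsics']); d=E[:3,:3]@np.linalg.inv(c['K'])@np.array([uv[0],uv[1],1.]); o=E[:3,3]; return o+d*(z-o[2])/d[2]
def obs():
    o=manip.get_obs(); print(round(o['time_s'],2),np.round(o['tcp_pos'],4),'rot',np.round(o['ee_rot'],3).tolist(),'F',np.round(o['ft_force'],1),'w',round(o['grip_width'],4),'q',np.round(o['qpos'],2)); return o
E
python3 - <<'E'
from h import *
obs()
for n in('top','side','wrist'):
    c=manip.get_calibration(n); print(n,np.round(c['K'],1).tolist(),np.round(c['extrinsics'],3).tolist()); cap(n,n+'0.png')
E
```

```text
pics
0.0 [0.1614 0.4992 0.2496] rot [[-0.001, 0.308, 0.951], [-0.001, 0.951, -0.308], [-1.0, -0.002, -0.0]] F [0.  0.3 0.1] w 0.0853 q [ 1.11  0.34  1.53  0.    1.28 -0.15]
top [[459.8, 0.0, 318.3], [0.0, 459.8, 238.3], [0.0, 0.0, 1.0]] [[-0.015, -0.994, 0.106, 0.392], [-0.999, 0.018, 0.029, -0.025], [-0.03, -0.106, -0.994, 1.174], [0.0, 0.0, 0.0, 1.0]]
side [[590.4, 0.0, 314.6], [0.0, 590.4, 243.4], [0.0, 0.0, 1.0]] [[-0.893, -0.331, 0.306, -0.016], [-0.45, 0.628, -0.635, 1.092], [0.019, -0.704, -0.71, 1.32], [0.0, 0.0, 0.0, 1.0]]
wrist [[412.4, 0.0, 326.3], [0.0, 412.4, 237.6], [0.0, 0.0, 1.0]] [[0.308, 0.919, 0.246, 0.098], [0.951, -0.297, -0.081, 0.521], [-0.001, 0.259, -0.966, 0.374], [0.0, 0.0, 0.0, 1.0]]
```

View pics/top0.png

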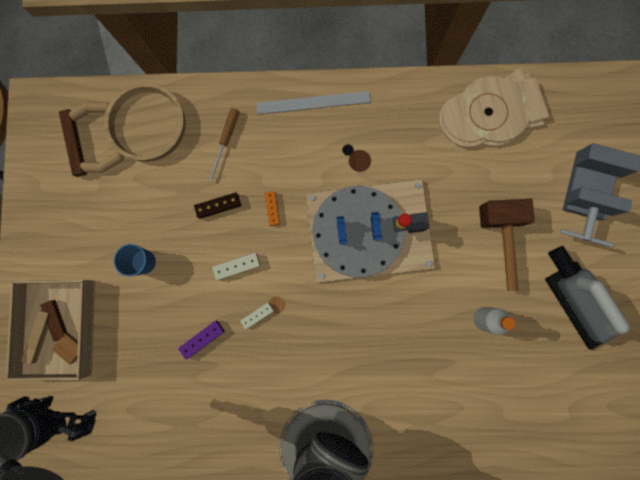

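View pics/side0.png

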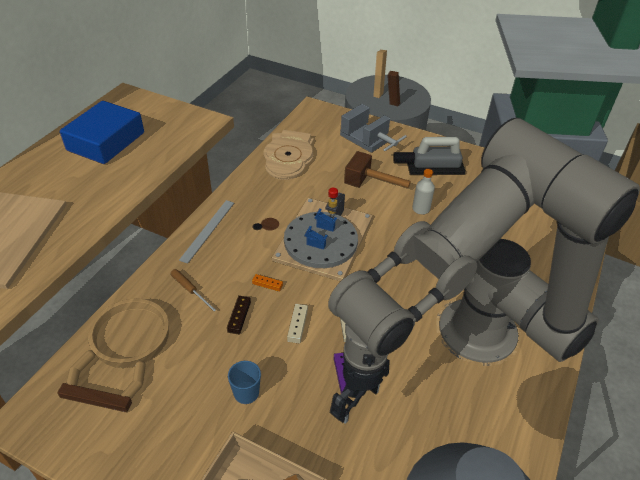

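View pics/wrist0.png

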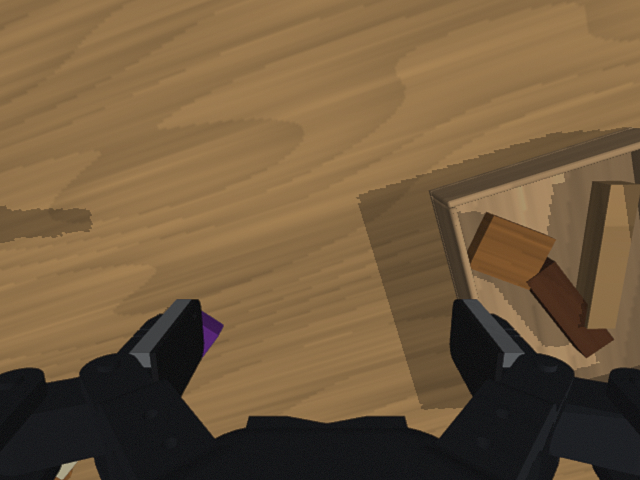

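Candidates in the top view: the larger pale bar (236,266), a smaller pale one (257,316), orange (272,208), purple (202,340) and walnut (217,205). I choose the pale bar at (236,266) and will check it in a close crop.

Run:
```python
from h import *
im=cv2.imread('pics/top0.png')
a=cv2.resize(im[235:335,170:300],None,fx=6,fy=6,interpolation=cv2.INTER_CUBIC); cv2.imwrite('pics/c1.png',a)
a=cv2.resize(im[175:290,300:445],None,fx=5.5,fy=5.2,interpolation=cv2.INTER_CUBIC); cv2.imwrite('pics/c2.png',a)
```

```text
(no output)
```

View pics/c1.png

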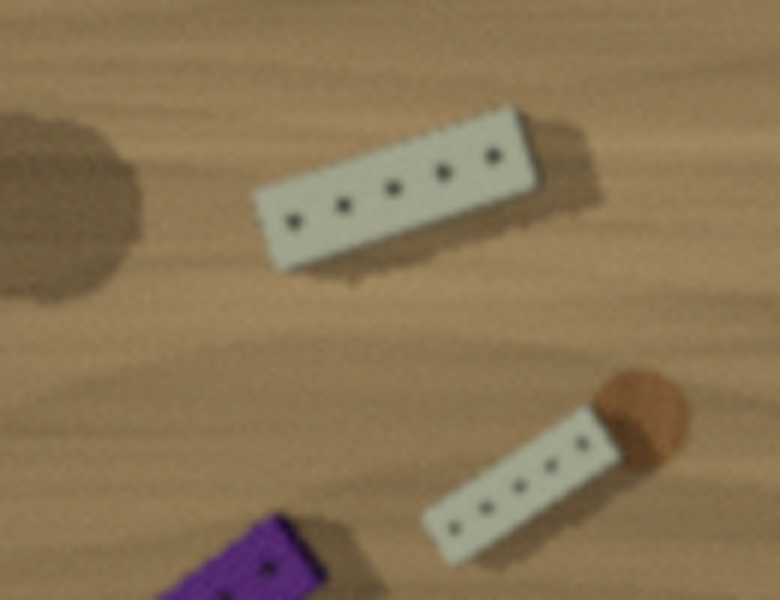

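View pics/c2.png

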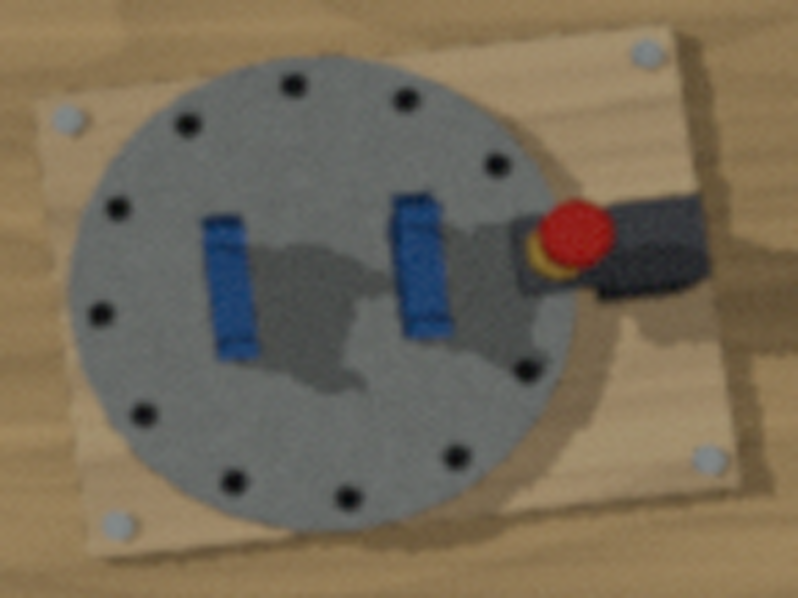

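The crop confirms the larger pale bar, its dots running (293,221) to (493,156) in crop pixels. The jig plate, the two blue rests and the red knob are also clear.

Run:
```python
from h import *
f=lambda p:(170+(p[0]+.5)/6-.5,235+(p[1]+.5)/6-.5)
g=lambda p:(300+(p[0]+.5)/5.5-.5,175+(p[1]+.5)/5.2-.5)
D=[(293,221),(344,205),(393,188),(444,172),(493,156)]
P=np.array([ray('top',f(p),.024) for p in D]); print('dots',P.round(4).tolist(),'mean',P.mean(0))
C=np.array([ray('top',f(p),.024) for p in [(254,192),(515,107),(538,185),(280,270)]]);print('bar c',C.mean(0),np.linalg.norm(np.roll(C,-1,0)-C,axis=1))
d=P[-1]-P[0];print('bar dir',np.degrees(np.arctan2(d[1],d[0])))
S=np.array([ray('top',f(p),.024) for p in [(453,528),(582,443)]]);print('small',S)
J=np.array([ray('top',g(p),.018) for p in [(38,100),(675,27),(740,487),(90,557)]]);print('jig',J.round(4).tolist(),J.mean(0),np.linalg.norm(np.roll(J,-1,0)-J,axis=1))
for a,b in((0,1),(3,2)): # y- direction
    e=J[a]-J[b];print('yaw',np.degrees(np.arctan2(-e[0],e[1])))
for a,b in((0,3),(1,2)):
    e=J[a]-J[b];print('yaw',np.degrees(np.arctan2(e[1],e[0])))
S=np.array([ray('top',g(p),.018) for p in [(69,120),(648,53),(710,460),(119,526)]]);print('screws',S.mean(0)); e=S[0]-S[3];e2=S[1]-S[2];e3=S[0]-S[1];e4=S[3]-S[2]; print([np.degrees(np.arctan2(v[1],v[0])) for v in(e,e2)],[np.degrees(np.arctan2(-v[0],v[1])) for v in(e3,e4)])
H=np.array([ray('top',g(p),.040) for p in [(293,85),(407,99),(497,165),(527,370),(456,458),(347,498),(233,482),(143,414),(100,314),(117,208),(188,124)]])
A=np.c_[2*H[:,:2],np.ones(len(H))];s=np.linalg.lstsq(A,(H[:,:2]**2).sum(1),rcond=None)[0];print('table centre',s[:2],'r',np.sqrt(s[2]+s[:2]@s[:2]))
print('knob top',ray('top',g((575,233)),.149))
```

```text
dots [[0.4355, 0.2606, 0.024], [0.4418, 0.2392, 0.024], [0.4486, 0.2185, 0.024], [0.455, 0.1971, 0.024], [0.4613, 0.1764, 0.024]] mean [0.44842953 0.21836479 0.024     ]
bar c [0.44839425 0.21695315 0.024     ] [0.11515537 0.03428273 0.11357839 0.03467591]
bar dir -72.9172570414944
small [[0.30769523 0.19293508 0.024     ]
 [0.34176428 0.13930239 0.024     ]]
jig [[0.6303, 0.0369, 0.018], [0.6604, -0.2589, 0.018], [0.4351, -0.2795, 0.018], [0.4061, 0.0158, 0.018]] [ 0.5329633  -0.12142552  0.018     ] [0.29727049 0.22632523 0.29674168 0.22520528]
yaw 5.82114197696714
yaw 5.605829932430737
yaw 5.3613188011577675
yaw 5.229186285502221
screws [ 0.5341797  -0.12188572  0.018     ]
[np.float64(5.784517324383103), np.float64(5.8785361598157575)] [np.float64(5.899049027959297), np.float64(5.831160606532707)]
table centre [ 0.53133994 -0.09080095] r 0.10001712274932671
knob top [ 0.54043832 -0.18846705  0.149     ]
```

```bash
cat >> h.py <<'E'
def plan(tgt,yaw_deg,n):
    """rows from current pose to tgt with tool y at world yaw_deg, n rows"""
    o=manip.get_obs(); R=np.array(o['ee_rot']); p=np.array(o['tcp_pos']); y0=np.degrees(np.arctan2(R[1,1],R[0,1]))
    dy=(yaw_deg-y0+90)%180-90; print('yaw0',y0,'dyaw',dy,'delta',np.round((np.array(tgt)-p)*100,2))
    from scipy.spatial.transform import Rotation as Ro
    for i in range(n):
        Ri=Ro.from_euler('z',dy*i/n,degrees=True).as_matrix()@R
        d=Ri.T@(np.array(tgt)-p)/n*100
        print('{"x":%.2f,"y":%.2f,"z":%.2f,"turn":%.2f},'%(*d,-dy/n),end='')
    print()
E
python3 - <<'E'
from h import *
plan([.448,.2175,.16],17.1,12)
E
```

```text
yaw0 72.08000192938086 dyaw -54.980001929380855 delta [ 28.66 -28.18  -8.98]
{"x":0.75,"y":-1.50,"z":3.00,"turn":4.58},{"x":0.75,"y":-1.25,"z":3.11,"turn":4.58},{"x":0.75,"y":-1.00,"z":3.20,"turn":4.58},{"x":0.75,"y":-0.74,"z":3.27,"turn":4.58},{"x":0.75,"y":-0.48,"z":3.31,"turn":4.58},{"x":0.75,"y":-0.21,"z":3.34,"turn":4.58},{"x":0.75,"y":0.05,"z":3.35,"turn":4.58},{"x":0.75,"y":0.32,"z":3.33,"turn":4.58},{"x":0.75,"y":0.59,"z":3.30,"turn":4.58},{"x":0.75,"y":0.85,"z":3.24,"turn":4.58},{"x":0.75,"y":1.10,"z":3.16,"turn":4.58},{"x":0.75,"y":1.35,"z":3.06,"turn":4.58},
```

Request:
move_arm([
  {"x":0.75,"y":-1.5,"z":3.0,"turn":4.6},
  {"x":0.75,"y":-1.25,"z":3.1,"turn":4.6},
  {"x":0.75,"y":-1.0,"z":3.2,"turn":4.6},
  {"x":0.75,"y":-0.75,"z":3.3,"turn":4.6},
  {"x":0.75,"y":-0.5,"z":3.3,"turn":4.6},
  {"x":0.75,"y":-0.2,"z":3.3,"turn":4.6},
  {"x":0.75,"y":0.05,"z":3.3,"turn":4.6},
  {"x":0.75,"y":0.3,"z":3.3,"turn":4.6},
  {"x":0.75,"y":0.6,"z":3.3,"turn":4.6},
  {"x":0.75,"y":0.85,"z":3.2,"turn":4.6},
  {"x":0.75,"y":1.1,"z":3.2,"turn":4.6},
  {"x":0.75,"y":1.35,"z":3.0,"turn":4.6},
], hand=100)

```text
time_s: 1.35
tcp_pos: [0.4491, 0.2057, 0.1547]
ee_rot: [[-0.003, 0.965, 0.261], [-0.0, 0.261, -0.965], [-1.0, -0.003, -0.0]]
ft_force: [0.4, 0.2, 0.1]
grip_width: 0.0854
```

Run:
```python
from h import *
obs()
cap('wrist','w1.png'); c=manip.get_calibration('wrist'); np.savez('w1.npz',**c)
plan([.448,.2175,.16],17.1,4)
```

```text
1.35 [0.4491 0.2057 0.1547] rot [[-0.003, 0.965, 0.261], [-0.0, 0.261, -0.965], [-1.0, -0.003, -0.0]] F [0.4 0.2 0.1] w 0.0854 q [0.27 0.39 1.74 0.   1.01 0.01]
yaw0 14.768328347812707 dyaw 2.331671652187296 delta [-0.41  1.49  0.63]
{"x":-0.16,"y":-0.00,"z":-0.38,"turn":-0.58},{"x":-0.16,"y":-0.00,"z":-0.38,"turn":-0.58},{"x":-0.16,"y":0.00,"z":-0.38,"turn":-0.58},{"x":-0.16,"y":0.01,"z":-0.38,"turn":-0.58},
```

View pics/w1.png

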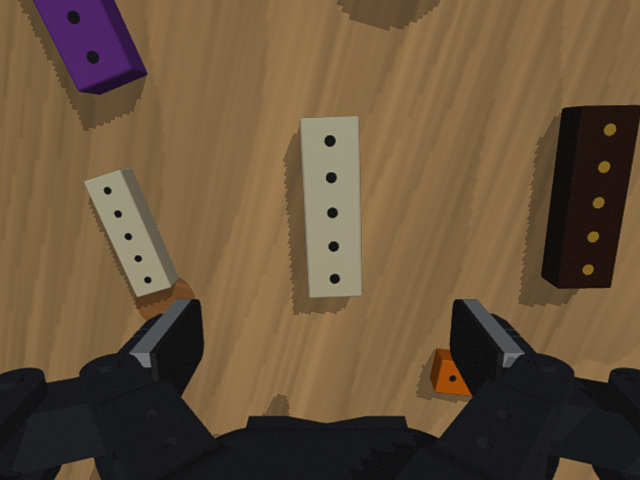

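The wrist view shows the bar with dots at (330,141), (331,177), (333,212), (334,246) and (335,279). The walnut bar is to the right, well clear of the jaw path; the orange piece sits at (452,375).

Run:
```python
from h import *
c=dict(np.load('w1.npz'))
P=np.array([ray('wrist',p,.024,c) for p in [(330,141),(331,177),(333,212),(334,246),(335,279)]]);print(P.round(4).tolist(),P.mean(0));d=P[-1]-P[0];print(np.degrees(np.arctan2(d[1],d[0]))+90, np.linalg.norm(d))
print('orange',ray('wrist',(452,375),.02,c),'walnut',ray('wrist',(595,205),.024,c))
obs(); plan([.4480,.2180,.08],17.1,5)
```

```text
[[0.4385, 0.2602, 0.024], [0.4446, 0.2396, 0.024], [0.4514, 0.2188, 0.024], [0.4578, 0.1976, 0.024], [0.4642, 0.1761, 0.024]] [0.45129963 0.2184679  0.024     ]
17.028970796987906 0.08800710698024457
orange [0.56387367 0.1257945  0.02      ] walnut [0.6079576  0.26475896 0.024     ]
1.4 [0.4521 0.2026 0.1537] rot [[-0.002, 0.967, 0.255], [-0.002, 0.255, -0.967], [-1.0, -0.002, 0.002]] F [ 4.3 -3.6  0.3] w 0.0857 q [ 0.27  0.39  1.74 -0.    1.01  0.01]
yaw0 14.768328347812707 dyaw 2.331671652187296 delta [-0.41  1.54 -7.37]
{"x":1.47,"y":0.00,"z":-0.32,"turn":-0.47},{"x":1.47,"y":0.01,"z":-0.32,"turn":-0.47},{"x":1.47,"y":0.01,"z":-0.32,"turn":-0.47},{"x":1.47,"y":0.01,"z":-0.32,"turn":-0.47},{"x":1.47,"y":0.01,"z":-0.32,"turn":-0.47},
```

Request:
move_arm([
  {"x":1.5,"y":0,"z":-0.35,"turn":-0.5},
  {"x":1.5,"y":0,"z":-0.35,"turn":-0.5},
  {"x":1.5,"y":0,"z":-0.35,"turn":-0.5},
  {"x":1.5,"y":0,"z":-0.35,"turn":-0.5},
  {"x":1.0,"y":0,"z":-0.3,"turn":-0.5},
  {"x":0},
])

```text
validation failed for argument at $.st...
```

Run:
```python
from h import *
obs()
c=manip.get_calibration('wrist');cap('wrist','w2.png');  np.savez('w2.npz',**c)
plan([.449,.218,.024],17.1,6)
```

```text
1.4 [0.4521 0.2026 0.1537] rot [[-0.002, 0.967, 0.255], [-0.002, 0.255, -0.967], [-1.0, -0.002, 0.002]] F [ 4.3 -3.6  0.3] w 0.0857 q [ 0.27  0.39  1.74 -0.    1.01  0.01]
yaw0 14.998772592695703 dyaw 2.101227407304293 delta [ -0.13   1.37 -13.  ]
{"x":2.17,"y":0.05,"z":-0.23,"turn":-0.35},{"x":2.17,"y":0.05,"z":-0.23,"turn":-0.35},{"x":2.17,"y":0.05,"z":-0.23,"turn":-0.35},{"x":2.17,"y":0.05,"z":-0.23,"turn":-0.35},{"x":2.17,"y":0.05,"z":-0.23,"turn":-0.35},{"x":2.17,"y":0.05,"z":-0.23,"turn":-0.35},
```

View pics/w2.png

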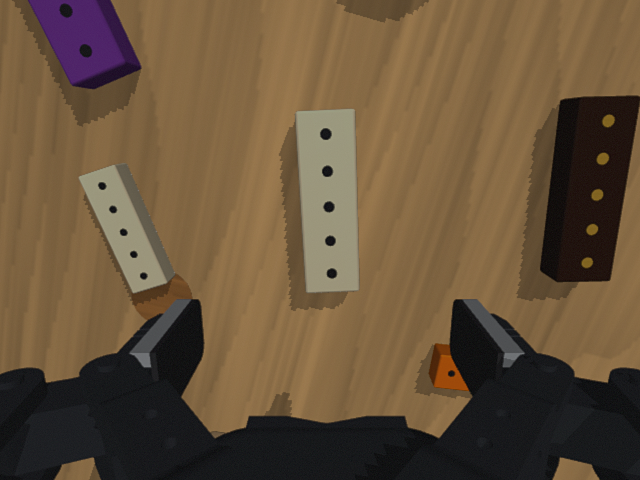

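The move was refused, probably because one row lacked keys. In this steadier view the dots run (326,134) to (332,273).

Run:
```python
from h import *
c=dict(np.load('w2.npz'))
P=np.array([ray('wrist',p,.024,c) for p in [(326,134),(327.5,171),(329,207),(330.5,241),(332,273)]]);print(P.mean(0));d=P[-1]-P[0];print(np.degrees(np.arctan2(d[1],d[0]))+90, np.linalg.norm(d))
obs();plan([.4495,.2180,.08],17.1,6)
```

```text
[0.44818297 0.22144528 0.024     ]
17.302690910902 0.08792995081937768
1.45 [0.4503 0.2043 0.154 ] rot [[-0.003, 0.966, 0.259], [-0.001, 0.259, -0.966], [-1.0, -0.003, 0.0]] F [ 0.   0.6 -0. ] w 0.0852 q [ 0.27  0.39  1.74 -0.    1.01  0.01]
yaw0 14.998772592695703 dyaw 2.101227407304293 delta [-0.08  1.37 -7.4 ]
{"x":1.23,"y":0.05,"z":-0.23,"turn":-0.35},{"x":1.23,"y":0.05,"z":-0.22,"turn":-0.35},{"x":1.23,"y":0.05,"z":-0.22,"turn":-0.35},{"x":1.23,"y":0.05,"z":-0.22,"turn":-0.35},{"x":1.23,"y":0.06,"z":-0.22,"turn":-0.35},{"x":1.23,"y":0.06,"z":-0.22,"turn":-0.35},
```

Request:
move_arm([
  {"x":1.2,"y":0,"z":-0.25,"turn":-0.4},
  {"x":1.2,"y":0,"z":-0.25,"turn":-0.4},
  {"x":1.2,"y":0,"z":-0.25,"turn":-0.4},
  {"x":1.2,"y":0,"z":-0.25,"turn":-0.4},
  {"x":1.2,"y":0,"z":-0.25,"turn":-0.4},
  {"x":1.0,"y":0,"z":-0.25,"turn":-0.4},
  {"x":0,"y":0,"z":0,"turn":0},
  {"x":0,"y":0,"z":0,"turn":0},
])

```text
time_s: 2.25
tcp_pos: [0.4425, 0.2218, 0.0798]
ee_rot: [[-0.006, 0.952, 0.307], [-0.001, 0.307, -0.952], [-1.0, -0.007, -0.001]]
ft_force: [1.2, -0.2, -0.5]
grip_width: 0.0853
```

Run:
```python
from h import *
obs()
c=manip.get_calibration('wrist');cap('wrist','w3.png');  np.savez('w3.npz',**c)
plan([.449,.219,.024],17.1,5)
```

```text
2.25 [0.4425 0.2218 0.0798] rot [[-0.006, 0.952, 0.307], [-0.001, 0.307, -0.952], [-1.0, -0.007, -0.001]] F [ 1.2 -0.2 -0.5] w 0.0853 q [ 0.31  0.5   1.81  0.    0.83 -0.  ]
yaw0 17.872619424086903 dyaw -0.7726194240868978 delta [ 0.66 -0.28 -5.59]
{"x":1.12,"y":0.12,"z":0.09,"turn":0.15},{"x":1.12,"y":0.12,"z":0.09,"turn":0.15},{"x":1.12,"y":0.12,"z":0.09,"turn":0.15},{"x":1.12,"y":0.12,"z":0.09,"turn":0.15},{"x":1.12,"y":0.12,"z":0.09,"turn":0.15},
```

View pics/w3.png

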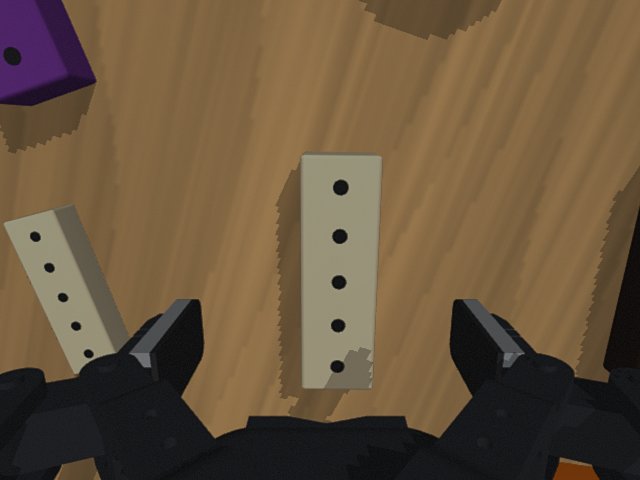

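Bar dots now run (341,187) to (337,366), bar between the jaws; the small pale bar lies at (60,290), clear of the left finger.

Run:
```python
from h import *
c=dict(np.load('w3.npz'))
P=np.array([ray('wrist',p,.024,c) for p in [(341,187),(340,236),(339,282),(338,325),(337,366)]]);print(P.mean(0));d=P[-1]-P[0];print(np.degrees(np.arctan2(d[1],d[0]))+90, np.linalg.norm(d))
obs();plan([.4485,.2185,.024],17.1,5)
```

```text
[0.44798755 0.22155604 0.024     ]
17.131415835145447 0.08822844625306867
2.3 [0.4424 0.2218 0.0799] rot [[-0.007, 0.952, 0.307], [-0.001, 0.307, -0.952], [-1.0, -0.007, -0.001]] F [-0.4  0.6 -0.1] w 0.0853 q [ 0.31  0.5   1.82  0.    0.83 -0.  ]
yaw0 17.872619424086903 dyaw -0.7726194240868978 delta [ 0.61 -0.33 -5.59]
{"x":1.12,"y":0.10,"z":0.10,"turn":0.15},{"x":1.12,"y":0.10,"z":0.10,"turn":0.15},{"x":1.12,"y":0.10,"z":0.10,"turn":0.15},{"x":1.12,"y":0.10,"z":0.10,"turn":0.15},{"x":1.12,"y":0.10,"z":0.10,"turn":0.15},
```

Request:
move_arm([
  {"x":1.1,"y":0.1,"z":0.05,"turn":0.15},
  {"x":1.1,"y":0.1,"z":0.05,"turn":0.15},
  {"x":1.1,"y":0.1,"z":0.05,"turn":0.15},
  {"x":1.1,"y":0.1,"z":0.05,"turn":0.15},
  {"x":0.8,"y":0.1,"z":0.05,"turn":0.15},
  {"x":0,"y":0,"z":0,"turn":0},
])

```text
time_s: 2.9
tcp_pos: [0.4488, 0.2206, 0.0239]
ee_rot: [[-0.005, 0.956, 0.293], [-0.001, 0.293, -0.956], [-1.0, -0.005, -0.001]]
ft_force: [-0.3, 0.6, -1.0]
grip_width: 0.0857
```

Run:
```python
from h import *
obs()
plan([.448,.220,.024],17.1,1)
```

```text
2.9 [0.4488 0.2206 0.0239] rot [[-0.005, 0.956, 0.293], [-0.001, 0.293, -0.956], [-1.0, -0.005, -0.001]] F [-0.3  0.6 -1. ] w 0.0857 q [0.3  0.6  1.84 0.   0.7  0.  ]
yaw0 17.016104790588766 dyaw 0.08389520941123862 delta [-0.08 -0.06  0.01]
{"x":-0.01,"y":-0.09,"z":0.03,"turn":-0.08},
```

Well placed; closing.

Request:
move_arm([
  {"x":0,"y":0,"z":0,"turn":0},
  {"x":0,"y":0,"z":0,"turn":0},
  {"x":0,"y":0,"z":0,"turn":0},
  {"x":0,"y":0,"z":0,"turn":0},
  {"x":0,"y":0,"z":0,"turn":0},
  {"x":0,"y":0,"z":0,"turn":0},
  {"x":0,"y":0,"z":0,"turn":0},
  {"x":0,"y":0,"z":0,"turn":0},
], hand=0, force=40)

```text
time_s: 3.7
tcp_pos: [0.4495, 0.2208, 0.025]
ee_rot: [[-0.003, 0.956, 0.293], [0.0, 0.293, -0.956], [-1.0, -0.003, -0.001]]
ft_force: [-0.3, -1.4, -0.9]
grip_width: 0.0352
```

Request:
move_arm([
  {"x":-2,"y":0,"z":0,"turn":0},
  {"x":-3,"y":0,"z":0,"turn":0},
  {"x":-3,"y":0,"z":0,"turn":0},
  {"x":-3,"y":0,"z":0,"turn":0},
  {"x":-3,"y":0,"z":0,"turn":0},
  {"x":-2,"y":0,"z":0,"turn":0},
  {"x":-1,"y":0,"z":0,"turn":0},
  {"x":0,"y":0,"z":0,"turn":0},
])

```text
time_s: 4.5
tcp_pos: [0.4486, 0.2204, 0.1999]
ee_rot: [[-0.008, 0.956, 0.293], [-0.001, 0.293, -0.956], [-1.0, -0.008, -0.001]]
ft_force: [0.8, 0.5, -1.0]
grip_width: 0.0353
```

Run:
```python
from h import *
obs()
cap('wrist','w4.png');cap('top','t4.png')
plan([.528,-.0915,.20],5.8,12)
```

```text
4.5 [0.4486 0.2204 0.1999] rot [[-0.008, 0.956, 0.293], [-0.001, 0.293, -0.956], [-1.0, -0.008, -0.001]] F [ 0.8  0.5 -1. ] w 0.0353 q [0.3  0.35 1.66 0.   1.14 0.01]
yaw0 17.01232414554505 dyaw -11.212324145545054 delta [  8.02 -31.16   0.18]
{"x":-0.02,"y":-0.12,"z":2.68,"turn":0.93},{"x":-0.02,"y":-0.08,"z":2.68,"turn":0.93},{"x":-0.02,"y":-0.03,"z":2.68,"turn":0.93},{"x":-0.02,"y":0.01,"z":2.68,"turn":0.93},{"x":-0.02,"y":0.05,"z":2.68,"turn":0.93},{"x":-0.02,"y":0.10,"z":2.68,"turn":0.93},{"x":-0.02,"y":0.14,"z":2.68,"turn":0.93},{"x":-0.02,"y":0.19,"z":2.67,"turn":0.93},{"x":-0.02,"y":0.23,"z":2.67,"turn":0.93},{"x":-0.02,"y":0.27,"z":2.67,"turn":0.93},{"x":-0.02,"y":0.32,"z":2.66,"turn":0.93},{"x":-0.02,"y":0.36,"z":2.66,"turn":0.93},
```

View pics/w4.png

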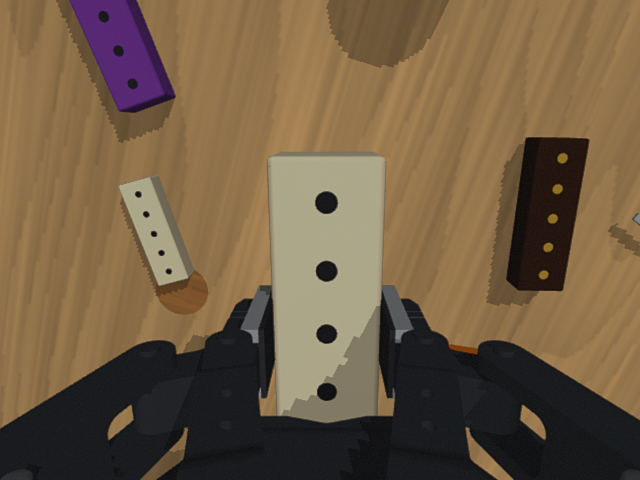

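The bar is held square between the pads, with dots at (326,202), (326,270), (326,333) and (326,391).

Request:
move_arm([
  {"x":0,"y":-0.1,"z":2.5,"turn":1},
  {"x":0,"y":-0.1,"z":2.7,"turn":1},
  {"x":0,"y":0,"z":2.7,"turn":1},
  {"x":0,"y":0,"z":2.7,"turn":1},
  {"x":0,"y":0,"z":2.7,"turn":1},
  {"x":0,"y":0.1,"z":2.7,"turn":1},
  {"x":0,"y":0.1,"z":2.7,"turn":1},
  {"x":0,"y":0.2,"z":2.7,"turn":1},
  {"x":0,"y":0.2,"z":2.7,"turn":1},
  {"x":0,"y":0.2,"z":2.5,"turn":1},
  {"x":0,"y":0.3,"z":2.5,"turn":1},
  {"x":0,"y":0,"z":0,"turn":0},
])

```text
time_s: 5.8
tcp_pos: [0.5102, -0.0734, 0.1767]
ee_rot: [[-0.047, 0.994, 0.099], [-0.0, 0.1, -0.995], [-0.999, -0.047, -0.005]]
ft_force: [0.0, 0.7, -1.0]
grip_width: 0.0351
```

Run:
```python
from h import *
o=obs()
c=manip.get_calibration('wrist'); cap('wrist','w5.png'); np.savez('w5.npz',**c)
cap('side','s5.png'); cap('top','t5.png')
```

```text
5.8 [ 0.5102 -0.0734  0.1767] rot [[-0.047, 0.994, 0.099], [-0.0, 0.1, -0.995], [-0.999, -0.047, -0.005]] F [ 0.   0.7 -1. ] w 0.0351 q [-0.28  0.42  1.62 -0.01  1.14 -0.38]
```

View pics/w5.png

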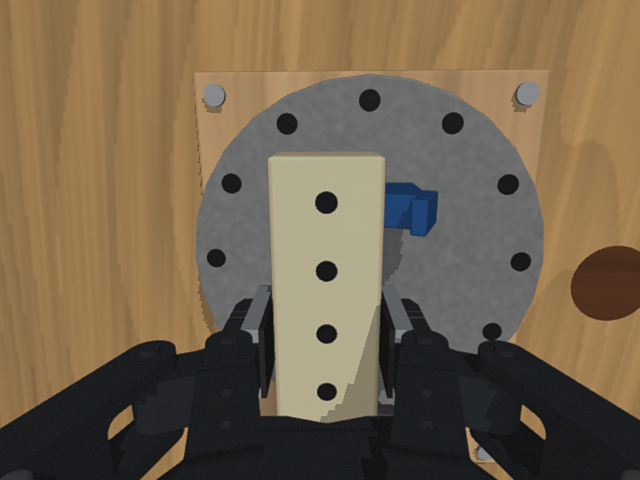

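View pics/s5.png

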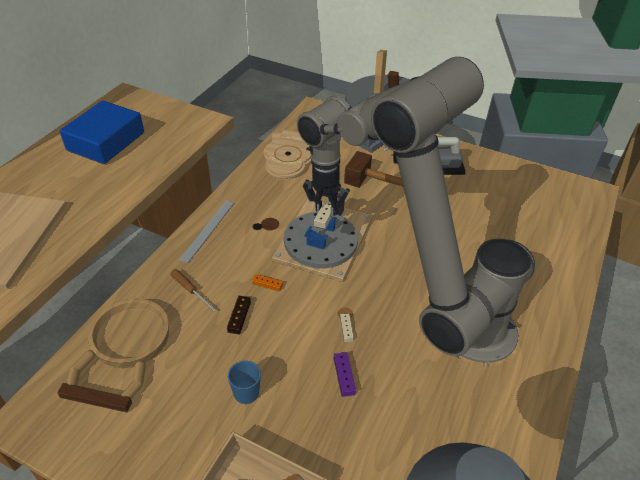

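View pics/t5.png

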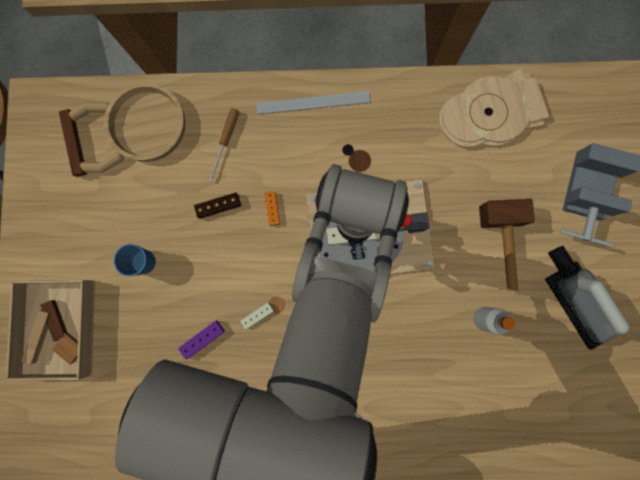

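The bar hovers over the jig, its dots visible at (326,202) to (326,391) and the left rest's upper stop at (412,205). The TCP has dropped to 0.177 and tilted by about 2.7°.

Run:
```python
from h import *
o=obs()
c=dict(np.load('w5.npz'))
H=np.array([ray('wrist',p,.040,c) for p in [(370,100),(287,123),(452,123),(231,183),(508,184),(216,258),(521,261),(492,331)]])
A=np.c_[2*H[:,:2],np.ones(len(H))];s=np.linalg.lstsq(A,(H[:,:2]**2).sum(1),rcond=None)[0];print('table centre',s[:2],'r',np.sqrt(s[2]+s[:2]@s[:2]))
# bar dots in TCP frame
E=c['extrinsics'];K=c['K'];R=np.array(o['ee_rot']);p=np.array(o['tcp_pos'])
for uv in [(326,202),(326,270),(326,333),(326,391)]:
    d=E[:3,:3]@np.linalg.inv(K)@np.array([*uv,1.]);d=R.T@d; q=R.T@(E[:3,3]-p)
    print((q+d*((.0005)-q[0])/d[0])*1000)
im=cv2.imread('pics/w5.png'); cv2.imwrite('pics/c5.png',cv2.resize(im[140:290,180:480],None,fx=2.6,fy=2.6,interpolation=cv2.INTER_CUBIC))
```

```text
5.95 [ 0.5095 -0.0704  0.1773] rot [[-0.047, 0.994, 0.103], [0.001, 0.103, -0.995], [-0.999, -0.047, -0.006]] F [-0.5 -0.5 -0.4] w 0.035 q [-0.28  0.42  1.62 -0.01  1.14 -0.38]
table centre [ 0.53065908 -0.08808601] r 0.1003348405882083
[  0.5         -0.35178063 -42.25739784]
[  0.5         -0.42521068 -20.41845434]
[ 0.5        -0.49943549  1.65686103]
[ 0.5        -0.57375753 23.76109357]
```

View pics/c5.png

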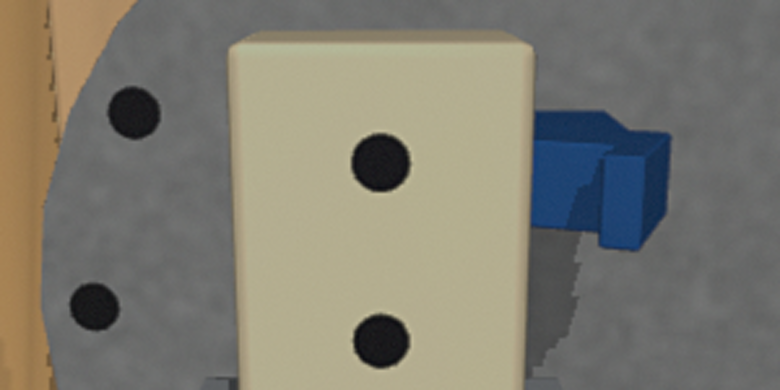

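Run:
```python
from h import *
g=lambda p:(300+(p[0]+.5)/5.5-.5,175+(p[1]+.5)/5.2-.5)
# predicted cradle geometry
c0=np.array([.5306,-.0913,.085]);a=np.radians(5.8);t=np.radians(20)
X=np.array([np.cos(a)*np.cos(t),np.sin(a)*np.cos(t),np.sin(t)]);Y=np.array([-np.sin(a),np.cos(a),0]);Z=np.cross(X,Y)
im=cv2.imread('pics/top0.png'); k=6; x0,y0=320,195
v=cv2.resize(im[y0:y0+70,x0:x0+105],None,fx=k,fy=k,interpolation=cv2.INTER_CUBIC)
for s in(-1,1):
    for lo,hi in((33,51),):
        for xx,zz in((-.023,0),(.023,0),(-.023,.012),(.023,.012)):
            for yy in(lo,hi):
                P=c0+X*xx+Y*s*yy/1000+Z*zz
                u=(proj('top',P)[0]-[x0,y0]+.5)*k-.5
                cv2.circle(v,tuple(int(round(q)) for q in u),3,(0,255,255) if zz else (0,0,255),-1)
cv2.imwrite('pics/ov.png',v)
```

```text
(no output)
```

View pics/ov.png

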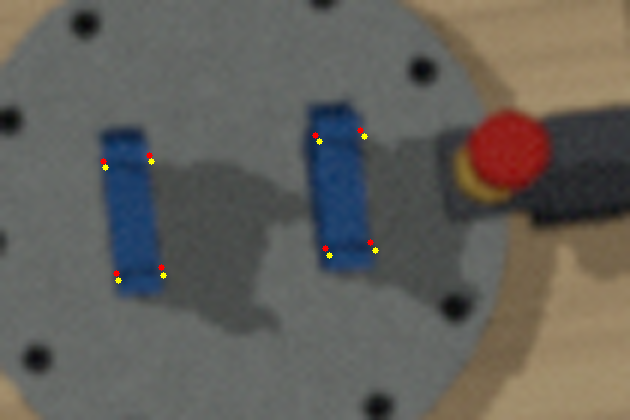

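The predicted stop edges (red/yellow) match the visible ones to about 1 mm, so the cradle centre is about (0.531, -0.091).

Run:
```python
from h import *
plan([.529,-.090,.15],5.8,6)
```

```text
yaw0 5.902562778049861 dyaw -0.10256277804985814 delta [ 1.95 -1.96 -2.73]
{"x":0.44,"y":0.31,"z":0.36,"turn":0.02},{"x":0.44,"y":0.31,"z":0.36,"turn":0.02},{"x":0.44,"y":0.31,"z":0.36,"turn":0.02},{"x":0.44,"y":0.31,"z":0.36,"turn":0.02},{"x":0.44,"y":0.31,"z":0.36,"turn":0.02},{"x":0.44,"y":0.31,"z":0.36,"turn":0.02},
```

Request:
move_arm([
  {"x":0,"y":0.3,"z":0.35,"turn":0},
  {"x":0,"y":0.3,"z":0.35,"turn":0},
  {"x":0,"y":0.3,"z":0.35,"turn":0},
  {"x":0.3,"y":0.3,"z":0.35,"turn":0},
  {"x":0.5,"y":0.3,"z":0.35,"turn":0},
  {"x":0.5,"y":0.3,"z":0.35,"turn":0},
  {"x":0.5,"y":0,"z":0,"turn":0},
  {"x":0,"y":0,"z":0,"turn":0},
])

```text
time_s: 6.75
tcp_pos: [0.5299, -0.0878, 0.1557]
ee_rot: [[-0.049, 0.993, 0.107], [0.002, 0.107, -0.994], [-0.999, -0.048, -0.007]]
ft_force: [0.2, 0.4, -1.5]
grip_width: 0.035
```

Run:
```python
from h import *
obs()
plan([.529,-.090,.12],5.8,6)
```

```text
6.75 [ 0.5299 -0.0878  0.1557] rot [[-0.049, 0.993, 0.107], [0.002, 0.107, -0.994], [-0.999, -0.048, -0.007]] F [ 0.2  0.4 -1.5] w 0.035 q [-0.3   0.48  1.59 -0.01  1.12 -0.4 ]
yaw0 6.174630785918321 dyaw -0.37463078591832755 delta [-0.09 -0.22 -3.57]
{"x":0.60,"y":0.01,"z":0.04,"turn":0.06},{"x":0.60,"y":0.01,"z":0.04,"turn":0.06},{"x":0.60,"y":0.01,"z":0.04,"turn":0.06},{"x":0.60,"y":0.01,"z":0.04,"turn":0.06},{"x":0.60,"y":0.01,"z":0.04,"turn":0.06},{"x":0.60,"y":0.01,"z":0.04,"turn":0.06},
```

Request:
move_arm([
  {"x":0.6,"y":-0.1,"z":0.1,"turn":0.1},
  {"x":0.6,"y":0,"z":0.1,"turn":0.1},
  {"x":0.6,"y":0,"z":0,"turn":0.1},
  {"x":0.6,"y":0,"z":0,"turn":0},
  {"x":0.5,"y":0,"z":0,"turn":0},
  {"x":0.5,"y":0,"z":0,"turn":0},
  {"x":0,"y":0,"z":0,"turn":0},
])

```text
time_s: 7.45
tcp_pos: [0.5266, -0.0897, 0.1184]
ee_rot: [[-0.05, 0.994, 0.102], [0.002, 0.102, -0.995], [-0.999, -0.049, -0.007]]
ft_force: [-0.4, 0.1, -1.0]
grip_width: 0.0349
```

Run:
```python
from h import *
obs()
plan([.529,-.090,.1175],5.8,1)
cap('side','s6.png')
im=cv2.imread('pics/s6.png'); cv2.imwrite('pics/s6c.png',cv2.resize(im[150:290,260:400],None,fx=4.2,fy=4.2,interpolation=cv2.INTER_CUBIC))
```

```text
7.45 [ 0.5266 -0.0897  0.1184] rot [[-0.05, 0.994, 0.102], [0.002, 0.102, -0.995], [-0.999, -0.049, -0.007]] F [-0.4  0.1 -1. ] w 0.0349 q [-0.31  0.52  1.63 -0.02  1.03 -0.4 ]
yaw0 5.850415197370022 dyaw -0.050415197370028864 delta [ 0.24 -0.03 -0.09]
{"x":0.08,"y":0.24,"z":0.06,"turn":0.05},
```

View pics/s6c.png

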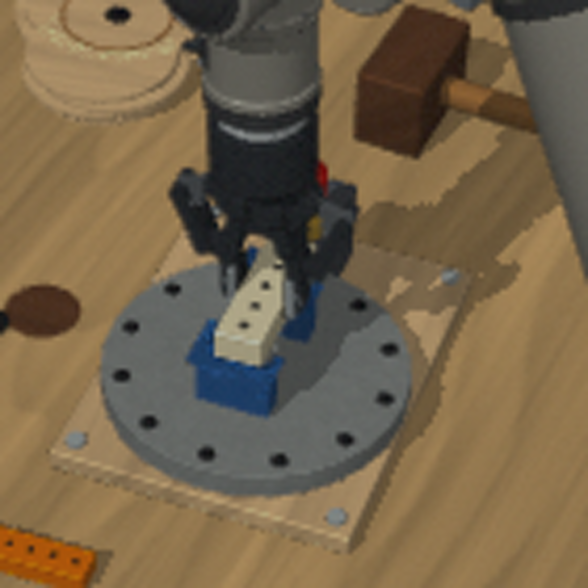

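The side crop shows the bar just above the rests and inside the stops in line; a 2 mm uphill correction, then release.

Request:
move_arm([
  {"x":0.05,"y":0.2,"z":0,"turn":0},
  {"x":0.0,"y":0,"z":0,"turn":0},
])

```text
time_s: 7.7
tcp_pos: [0.5292, -0.0896, 0.1185]
ee_rot: [[-0.048, 0.994, 0.102], [0.002, 0.102, -0.995], [-0.999, -0.048, -0.007]]
ft_force: [0.1, -1.0, -0.4]
grip_width: 0.0349
```

Run:
```python
from h import *
obs()
plan([.529,-.090,.1175],5.8,1)
```

```text
7.7 [ 0.5292 -0.0896  0.1185] rot [[-0.048, 0.994, 0.102], [0.002, 0.102, -0.995], [-0.999, -0.048, -0.007]] F [ 0.1 -1.  -0.4] w 0.0349 q [-0.3   0.53  1.63 -0.02  1.03 -0.4 ]
yaw0 5.851713117851421 dyaw -0.05171311785142052 delta [-0.02 -0.04 -0.1 ]
{"x":0.10,"y":-0.02,"z":0.04,"turn":0.05},
```

Request:
move_arm([
  {"x":0.1,"y":0,"z":0,"turn":0},
  {"x":0,"y":0,"z":0,"turn":0},
])

```text
time_s: 7.9
tcp_pos: [0.5296, -0.0897, 0.1178]
ee_rot: [[-0.048, 0.994, 0.102], [0.001, 0.102, -0.995], [-0.999, -0.047, -0.006]]
ft_force: [0.4, 0.9, -0.2]
grip_width: 0.0351
```

Request:
move_arm([
  {"x":0,"y":0,"z":0,"turn":0},
  {"x":0,"y":0,"z":0,"turn":0},
  {"x":0,"y":0,"z":0,"turn":0},
  {"x":0,"y":0,"z":0,"turn":0},
  {"x":0,"y":0,"z":0,"turn":0},
  {"x":0,"y":0,"z":0,"turn":0},
  {"x":0,"y":0,"z":0,"turn":0},
], hand=100)

```text
time_s: 8.6
tcp_pos: [0.5299, -0.0898, 0.1185]
ee_rot: [[-0.046, 0.994, 0.102], [0.001, 0.102, -0.995], [-0.999, -0.046, -0.006]]
ft_force: [-0.4, -0.1, 0.7]
grip_width: 0.0851
```

Run:
```python
from h import *
obs()
cap('wrist','w7.png');cap('side','s7.png')
im=cv2.imread('pics/s7.png'); cv2.imwrite('pics/s7c.png',cv2.resize(im[150:290,260:400],None,fx=4.2,fy=4.2,interpolation=cv2.INTER_CUBIC))
```

```text
8.6 [ 0.5299 -0.0898  0.1185] rot [[-0.046, 0.994, 0.102], [0.001, 0.102, -0.995], [-0.999, -0.046, -0.006]] F [-0.4 -0.1  0.7] w 0.0851 q [-0.3   0.53  1.63 -0.02  1.03 -0.4 ]
```

View pics/s7c.png

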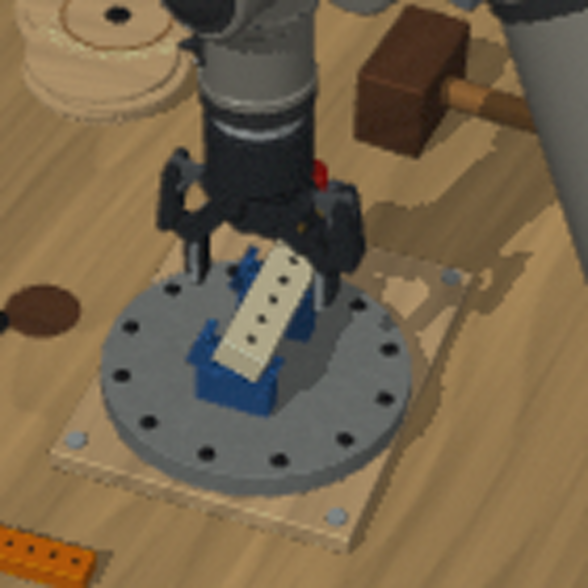

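View pics/w7.png

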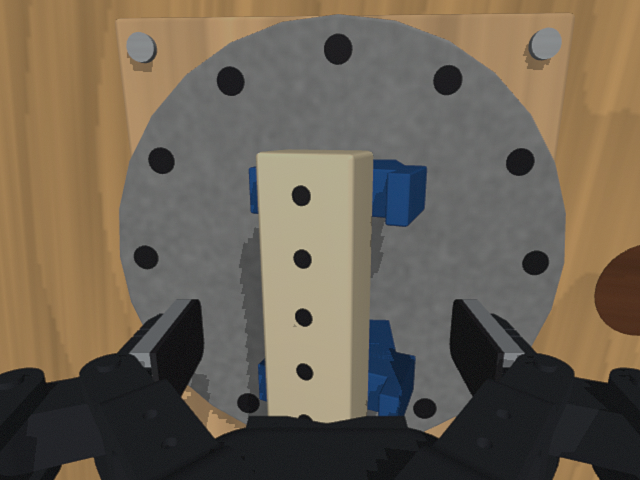

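The bar has dropped to the slope, dots from (301,196) to (305,372) in the wrist view. I overlay the predicted seated bar to check it is down inside the lower stops.

```bash
cat >> h.py <<'E'
c0=np.array([.5306,-.0900,.085]);_a=np.radians(5.8);_t=np.radians(20)
CX=np.array([np.cos(_a)*np.cos(_t),np.sin(_a)*np.cos(_t),np.sin(_t)]);CY=np.array([-np.sin(_a),np.cos(_a),0]);CZ=np.cross(CX,CY)
def barfit(n,uvs,ys,c=None):
    "solve bar x,y,z,tilt in cradle frame from dot pixels (top face)"
    from scipy.optimize import least_squares
    uvs=np.array(uvs,float); ys=np.array(ys)
    def model(q):
        x,y,yaw=q
        return proj(n,[c0+CX*(x-yaw*s)+CY*(y+s)+CZ*.024 for s in ys],c)
    r=least_squares(lambda q:(model(q)-uvs).ravel(),[0,0,0],x_scale=[.001,.001,.01])
    return r.x, (model(r.x)-uvs).round(1).tolist()
E
python3 - <<'E'
from h import *
print(barfit('wrist',[(301,196),(302,259),(303,317.5),(304.5,372)],[.044,.022,0,-.022]))
im=cv2.imread('pics/s7.png');k=6;X0,Y0=295,195
v=cv2.resize(im[Y0:Y0+60,X0:X0+60],None,fx=10,fy=10,interpolation=cv2.INTER_CUBIC)
for x in(-.005,0.0):
  for sx in(-.018,.018):
    for sy in(-.058,.058):
      P=c0+CX*(x+sx)+CY*(.0017+sy)+CZ*.024
      u=(proj('side',P)[0]-[X0,Y0]+.5)*10-.5
      cv2.circle(v,tuple(int(round(q)) for q in u),4,(0,0,255) if x else (0,255,0),-1)
cv2.imwrite('pics/ov2.png',v)
E
```

```text
(array([-0.00221674,  0.00137559,  0.00579754]), [[-0.2, 0.1], [0.1, 0.2], [0.3, 0.0], [-0.1, -0.3]])
```

View pics/ov2.png

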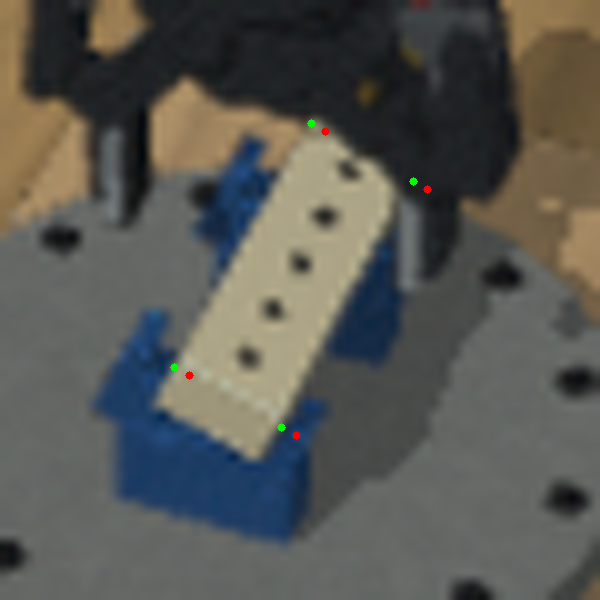

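The overlay shows the bar flat between the stops at cradle x ≈ -2 mm, y ≈ +1 mm, yaw 0.006 rad. Lifting now, then moving to the knob.

Request:
move_arm([
  {"x":-1,"y":0,"z":0,"turn":0},
  {"x":-1.5,"y":0,"z":0,"turn":0},
  {"x":-1.5,"y":0,"z":0,"turn":0},
  {"x":-1.5,"y":0,"z":0,"turn":0},
  {"x":-1.5,"y":0,"z":0,"turn":0},
  {"x":-1,"y":0,"z":0,"turn":0},
  {"x":0,"y":0,"z":0,"turn":0},
])

```text
time_s: 9.4
tcp_pos: [0.5341, -0.0899, 0.2052]
ee_rot: [[-0.045, 0.994, 0.102], [0.0, 0.102, -0.995], [-0.999, -0.044, -0.005]]
ft_force: [-0.1, -0.2, -0.4]
grip_width: 0.0857
```

Run:
```python
from h import *
obs()
cap('wrist','w8.png')
plan([.5405,-.189,.195],5.8,8)
```

```text
9.4 [ 0.5341 -0.0899  0.2052] rot [[-0.045, 0.994, 0.102], [0.0, 0.102, -0.995], [-0.999, -0.044, -0.005]] F [-0.1 -0.2 -0.4] w 0.0857 q [-0.3   0.43  1.51 -0.01  1.24 -0.4 ]
yaw0 5.857731136121341 dyaw -0.057731136121347504 delta [ 0.68 -9.92 -0.94]
{"x":0.11,"y":-0.04,"z":1.24,"turn":0.01},{"x":0.11,"y":-0.04,"z":1.24,"turn":0.01},{"x":0.11,"y":-0.04,"z":1.24,"turn":0.01},{"x":0.11,"y":-0.04,"z":1.24,"turn":0.01},{"x":0.11,"y":-0.04,"z":1.24,"turn":0.01},{"x":0.11,"y":-0.04,"z":1.24,"turn":0.01},{"x":0.11,"y":-0.04,"z":1.24,"turn":0.01},{"x":0.11,"y":-0.04,"z":1.24,"turn":0.01},
```

View pics/w8.png

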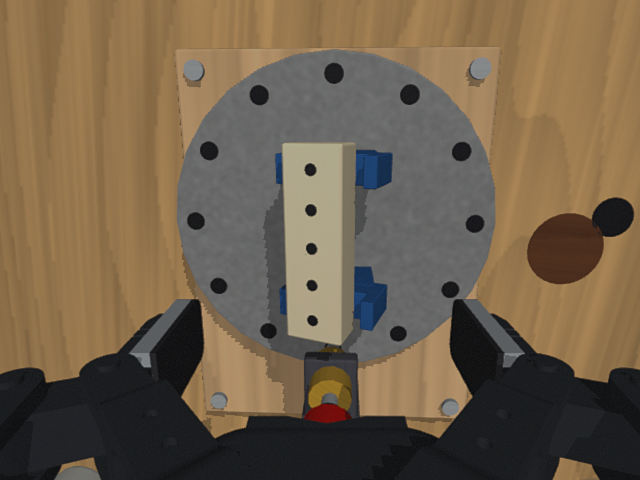

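The bar is undisturbed, lying straight across both rests (dots (310,170) to (312,320)); the knob shows at (328,412).

Request:
move_arm([
  {"x":0,"y":0,"z":1.2,"turn":0},
  {"x":0,"y":0,"z":1.3,"turn":0},
  {"x":0,"y":0,"z":1.3,"turn":0},
  {"x":0,"y":0,"z":1.3,"turn":0},
  {"x":0,"y":0,"z":1.3,"turn":0},
  {"x":0,"y":0,"z":1.3,"turn":0},
  {"x":0,"y":0,"z":1.3,"turn":0},
  {"x":0,"y":0,"z":1.0,"turn":0},
  {"x":0,"y":0,"z":0,"turn":0},
])

```text
time_s: 10.35
tcp_pos: [0.5431, -0.2, 0.2002]
ee_rot: [[-0.051, 0.994, 0.099], [0.002, 0.1, -0.995], [-0.999, -0.051, -0.007]]
ft_force: [-0.7, 0.4, 0.1]
grip_width: 0.085
```

Run:
```python
from h import *
obs()
c=manip.get_calibration('wrist'); np.savez('w9.npz',**c);cap('wrist','w9.png');cap('top','t9.png');cap('side','s9.png')
plan([.5405,-.189,.14],5.8,6)
```

```text
10.35 [ 0.5431 -0.2     0.2002] rot [[-0.051, 0.994, 0.099], [0.002, 0.1, -0.995], [-0.999, -0.051, -0.007]] F [-0.7  0.4  0.1] w 0.085 q [-0.47  0.51  1.4  -0.02  1.28 -0.57]
yaw0 5.819578937765418 dyaw -0.019578937765416526 delta [-0.26  0.91 -6.03]
{"x":1.01,"y":0.02,"z":-0.15,"turn":0.00},{"x":1.01,"y":0.02,"z":-0.15,"turn":0.00},{"x":1.01,"y":0.02,"z":-0.15,"turn":0.00},{"x":1.01,"y":0.02,"z":-0.15,"turn":0.00},{"x":1.01,"y":0.02,"z":-0.15,"turn":0.00},{"x":1.01,"y":0.02,"z":-0.15,"turn":0.00},
```

View pics/w9.png

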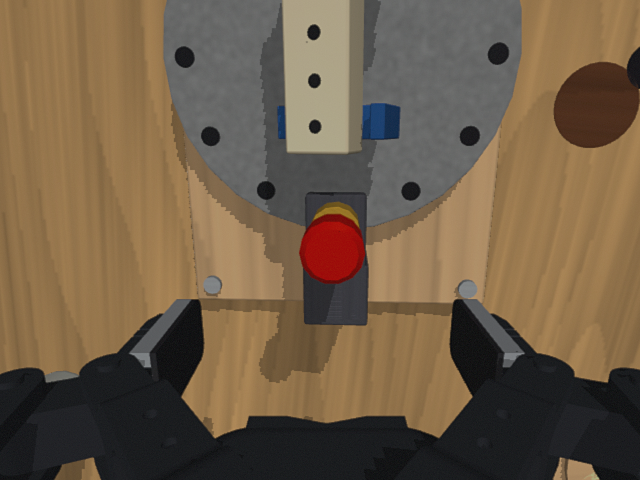

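View pics/s9.png

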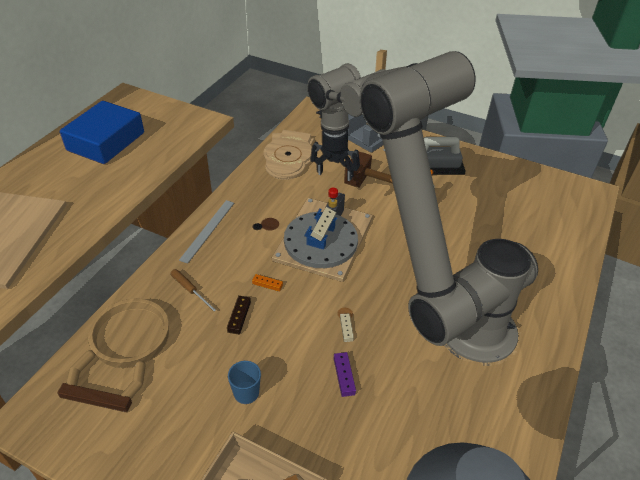

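The wrist view shows the knob's top at about (332,250), clear space both sides; the side view shows the bar seated.

Run:
```python
from h import *
c=dict(np.load('w9.npz')); print(ray('wrist',(332.5,250),.149,c))
obs(); plan([.5405,-.1885,.14],5.8,6)
```

```text
[ 0.54101247 -0.18507868  0.149     ]
10.5 [ 0.5431 -0.1981  0.2003] rot [[-0.052, 0.994, 0.101], [0.003, 0.101, -0.995], [-0.999, -0.051, -0.008]] F [-0.1  0.1 -0.4] w 0.0856 q [-0.47  0.51  1.41 -0.02  1.28 -0.57]
yaw0 5.819578937765418 dyaw -0.019578937765416526 delta [-0.26  0.96 -6.03]
{"x":1.01,"y":0.03,"z":-0.16,"turn":0.00},{"x":1.01,"y":0.03,"z":-0.16,"turn":0.00},{"x":1.01,"y":0.03,"z":-0.16,"turn":0.00},{"x":1.01,"y":0.03,"z":-0.16,"turn":0.00},{"x":1.01,"y":0.03,"z":-0.16,"turn":0.00},{"x":1.01,"y":0.03,"z":-0.16,"turn":0.00},
```

Request:
move_arm([
  {"x":0,"y":0,"z":-0.5,"turn":0},
  {"x":0,"y":0,"z":-0.5,"turn":0},
  {"x":1,"y":0,"z":0,"turn":0},
  {"x":1,"y":0,"z":0,"turn":0},
  {"x":1,"y":0,"z":0,"turn":0},
  {"x":1,"y":0,"z":0,"turn":0},
  {"x":0,"y":0,"z":0,"turn":0},
])

```text
time_s: 11.2
tcp_pos: [0.5392, -0.1841, 0.1565]
ee_rot: [[-0.053, 0.993, 0.105], [0.004, 0.105, -0.994], [-0.999, -0.052, -0.009]]
ft_force: [0.8, 0.0, 0.5]
grip_width: 0.0854
```

Run:
```python
from h import *
obs(); plan([.5405,-.188,.139],5.8,2)
```

```text
11.2 [ 0.5392 -0.1841  0.1565] rot [[-0.053, 0.993, 0.105], [0.004, 0.105, -0.994], [-0.999, -0.052, -0.009]] F [0.8 0.  0.5] w 0.0854 q [-0.45  0.54  1.49 -0.02  1.17 -0.55]
yaw0 6.031827749113668 dyaw -0.23182774911366266 delta [ 0.13 -0.39 -1.75]
{"x":0.87,"y":0.09,"z":0.21,"turn":0.12},{"x":0.87,"y":0.09,"z":0.21,"turn":0.12},
```

Request:
move_arm([
  {"x":0.9,"y":0.1,"z":0.2,"turn":0},
  {"x":0.9,"y":0.1,"z":0.15,"turn":0},
  {"x":0,"y":0,"z":0,"turn":0},
])

```text
time_s: 11.5
tcp_pos: [0.5407, -0.188, 0.1364]
ee_rot: [[-0.053, 0.993, 0.104], [0.004, 0.104, -0.995], [-0.999, -0.053, -0.01]]
ft_force: [-0.8, 0.4, 0.1]
grip_width: 0.0855
```

Run:
```python
from h import *
obs(); plan([.5405,-.188,.139],5.8,1)
cap('wrist','w10.png')
```

```text
11.5 [ 0.5407 -0.188   0.1364] rot [[-0.053, 0.993, 0.104], [0.004, 0.104, -0.995], [-0.999, -0.053, -0.01]] F [-0.8  0.4  0.1] w 0.0855 q [-0.46  0.56  1.5  -0.02  1.13 -0.55]
yaw0 6.005589305354243 dyaw -0.2055893053542377 delta [-0.02 -0.    0.26]
{"x":-0.26,"y":-0.03,"z":-0.00,"turn":0.21},
```

View pics/w10.png

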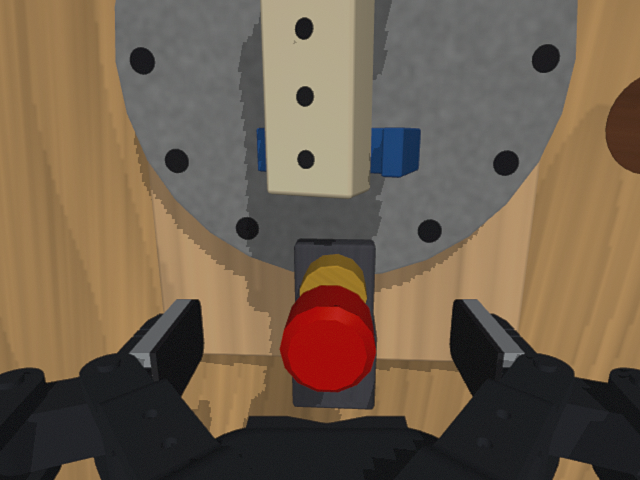

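The knob (328,340) is midway between the open jaws; closing with a firm grip.

Request:
move_arm([
  {"x":0,"y":0,"z":0,"turn":0},
  {"x":0,"y":0,"z":0,"turn":0},
  {"x":0,"y":0,"z":0,"turn":0},
  {"x":0,"y":0,"z":0,"turn":0},
  {"x":0,"y":0,"z":0,"turn":0},
  {"x":0,"y":0,"z":0,"turn":0},
  {"x":0,"y":0,"z":0,"turn":0},
  {"x":0,"y":0,"z":0,"turn":0},
  {"x":0,"y":0,"z":0,"turn":0},
], hand=0, force=80)

```text
time_s: 12.45
tcp_pos: [0.5415, -0.1884, 0.1385]
ee_rot: [[-0.05, 0.993, 0.104], [0.003, 0.104, -0.995], [-0.999, -0.049, -0.008]]
ft_force: [-1.4, -0.3, -0.5]
grip_width: 0.0279
```

Run:
```python
from h import *
obs(); cap('wrist','w11.png')
```

```text
12.45 [ 0.5415 -0.1884  0.1385] rot [[-0.05, 0.993, 0.104], [0.003, 0.104, -0.995], [-0.999, -0.049, -0.008]] F [-1.4 -0.3 -0.5] w 0.0279 q [-0.46  0.56  1.5  -0.02  1.13 -0.55]
```

View pics/w11.png

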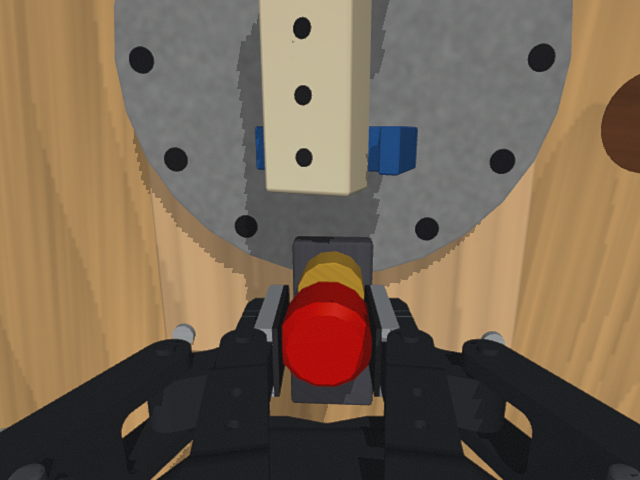

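Gripped, width 28 mm, the knob between the pads. Pulling up slowly.

Request:
move_arm([
  {"x":-0.4,"y":0,"z":0,"turn":0},
  {"x":-0.4,"y":0,"z":0,"turn":0},
  {"x":-0.4,"y":-0.05,"z":0,"turn":0},
  {"x":-0.4,"y":0,"z":0,"turn":0},
])

```text
time_s: 12.9
tcp_pos: [0.5415, -0.1883, 0.1524]
ee_rot: [[-0.053, 0.993, 0.104], [0.004, 0.104, -0.995], [-0.999, -0.052, -0.01]]
ft_force: [-0.5, -1.4, -10.6]
grip_width: 0.0274
```

Run:
```python
from h import *
obs()
```

```text
12.9 [ 0.5415 -0.1883  0.1524] rot [[-0.053, 0.993, 0.104], [0.004, 0.104, -0.995], [-0.999, -0.052, -0.01]] F [ -0.5  -1.4 -10.6] w 0.0274 q [-0.46  0.55  1.48 -0.02  1.16 -0.55]
```

Request:
move_arm([
  {"x":-0.4,"y":0,"z":0,"turn":0},
  {"x":-0.4,"y":0,"z":0,"turn":0},
  {"x":-0.3,"y":0,"z":0,"turn":0},
])

```text
time_s: 13.2
tcp_pos: [0.5414, -0.1883, 0.1589]
ee_rot: [[-0.057, 0.993, 0.103], [0.006, 0.104, -0.995], [-0.998, -0.056, -0.012]]
ft_force: [11.5, -5.8, -42.1]
grip_width: 0.0272
```

Run:
```python
from h import *
obs()
```

```text
13.2 [ 0.5414 -0.1883  0.1589] rot [[-0.057, 0.993, 0.103], [0.006, 0.104, -0.995], [-0.998, -0.056, -0.012]] F [ 11.5  -5.8 -42.1] w 0.0272 q [-0.46  0.54  1.47 -0.02  1.18 -0.55]
```

At the hard stop (42 N). Easing to a modest upward pull and checking that it holds.

Request:
move_arm([
  {"x":-0.15,"y":0,"z":0,"turn":0},
  {"x":-0.15,"y":0,"z":0,"turn":0},
  {"x":-0.15,"y":0,"z":0,"turn":0},
  {"x":-0.15,"y":0,"z":0,"turn":0},
])

```text
time_s: 13.6
tcp_pos: [0.5415, -0.1884, 0.1587]
ee_rot: [[-0.061, 0.993, 0.102], [0.009, 0.103, -0.995], [-0.998, -0.06, -0.016]]
ft_force: [4.7, -3.9, -23.4]
grip_width: 0.0272
```

Run:
```python
from h import *
obs(); cap('wrist','w12.png'); obs(); cap('side','s12.png'); cap('top','t12.png');
for i in range(6): manip.capture('top')
obs()
im=cv2.imread('pics/s12.png'); cv2.imwrite('pics/s12c.png',cv2.resize(im[150:290,260:400],None,fx=4.2,fy=4.2,interpolation=cv2.INTER_CUBIC))
```

```text
13.6 [ 0.5415 -0.1884  0.1587] rot [[-0.061, 0.993, 0.102], [0.009, 0.103, -0.995], [-0.998, -0.06, -0.016]] F [  4.7  -3.9 -23.4] w 0.0272 q [-0.46  0.54  1.46 -0.02  1.19 -0.55]
13.65 [ 0.5416 -0.1883  0.1587] rot [[-0.061, 0.993, 0.103], [0.009, 0.103, -0.995], [-0.998, -0.06, -0.016]] F [  4.4  -2.9 -23.1] w 0.0276 q [-0.46  0.54  1.46 -0.02  1.19 -0.55]
14.05 [ 0.5415 -0.1883  0.1587] rot [[-0.061, 0.993, 0.103], [0.009, 0.103, -0.995], [-0.998, -0.06, -0.016]] F [  5.4  -3.4 -22.9] w 0.0275 q [-0.46  0.54  1.46 -0.02  1.19 -0.55]
```

View pics/s12c.png

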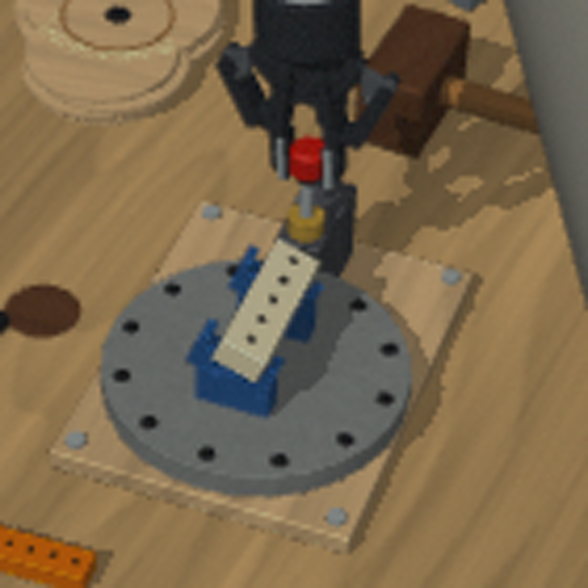

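View pics/w12.png

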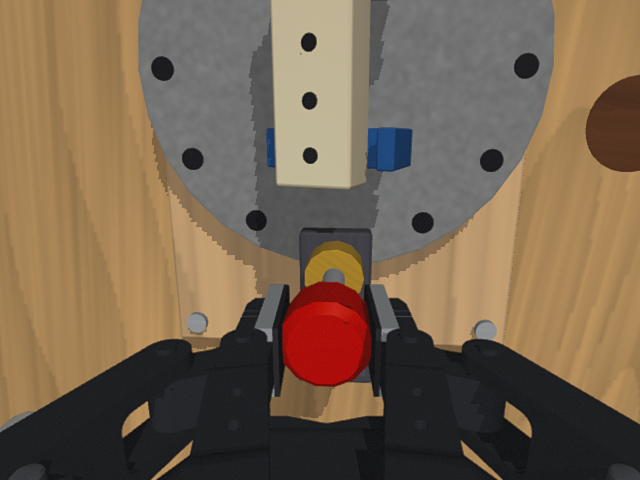

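The knob is raised clear of the brass housing (side crop (308,160) above (306,222)). It sits in the same place between the pads as before the pull, so it hasn't slipped. The bar is still seated and the pull is steady at 23 N over 0.45 s, so I'm handing in.

Run:
```python
from h import *
print(manip.close_job()); obs()
```

```text
the job is handed in; nothing more can be done
None
the job is handed in; nothing more can be done
```

I laid the pale bar in the blue cradle and let go of it. I then gripped the red knob, pulled it up to its hard stop, and handed the job in at about 14 s with the gripper still holding it.

**Bar:** The last measurement, taken after release, put it about 2 mm down-slope and 1 mm along the cradle, with a yaw of 0.006 rad. These figures assume it lies flat at the cradle's slope. A side-view overlay taken then, and the final pictures, show it resting between the stops.

**Plunger:** The tool rose about 20 mm and stopped against the hard stop, with no visible slip in the grip. The pull stayed steady at about 23 N, against an 11 N spring, for the 0.45 s I watched before handing in.

**Disagreements and oddities:**
- The wrist camera read about 3 mm further towards +y than the top camera, so I aimed between the two.
- The tool picked up a tilt of about 3° during fast travel, and I did not correct it.
- One move was refused because a row lacked some numbers, so I sent it again in full.
- I didn't re-measure the walnut bar, mallet, glue bottle, jar or gouge at the end. No move went near them.

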